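Clamp the straightedge on a game tile

ROBOT

A 6-joint arm with a two-finger parallel gripper is mounted at the origin on the work surface. World frame = base frame: x ahead of the robot, y to its left, z up, the work surface at z = 0. Lengths are in m, angles in rad, forces in N, time in s.
With the tool pointing down it reaches from about 0.375 to 0.975 m from the base axis. Payload 3.8 kg.
Tool frame: the origin (TCP) lies at the very end of the fingers, on their centre line; the grasp point (between the pads) lies 19 mm behind it; z points along the fingers, y is the direction in which the jaws open and shut (so a half turn about z gives the same grasp; the last joint's range is limited). The gripper opens to 88 mm and grips with 3 to 60 N. Pads are 18 mm wide; open, the fingers measure 123 mm over their backs; the gripper's body (75 mm by 187 mm) begins 45 mm behind the grasp point.
Start: joints at [-1.18, 0.264, 1.604, -0, 1.274, -0.037], TCP at [0.28, -0.614, 0.239] pointing down, gripper open.
Joint ranges: [-2.63, 2.63], [-0.94, 2.18], [0.31, 2.57], [-1.31, 4.45], [0, 2.66], [-2.55, 2.55]. Speed limits (rad/s): [2.57, 2.57, 3.14, 3.14, 3.14, 3.14].

INTERFACE

Orientations are given as a unit quaternion [x, y, z, w].
In Python, from station import env, eyes, job gives the robot as it stands.
- The arm moves only by the shell command python3 -m handwheel 'ROWS' [OPENING] [FORCE]. ROWS is JSON, one flat list of numbers, 4 for each row, row after row: the shift along the world's x, y, z in mm, then the turn about the world's z in units of 6 degrees (1.0 is 6 degrees). In form: [tx, ty, tz, turn, tx, ty, tz, turn, ...]. A call has 1 to 12 rows; each row is the pose to reach, as a shift and turn from the pose measured when the call began; what a row does not reach only later rows make up. A row lasts 1/8 s, in which the tool goes at most 62.5 mm and 10.7 degrees, less where a joint would pass 70% of its speed; a pose out of reach is approached as far as the arm can. A call with a gripper value outside its range is refused whole. OPENING is the finger opening in mm, from 0 to 88.1, set as the call begins (- or left out, the last holds). The fingers move at their own pace and stop on an object; FORCE is the grip in N (left out, the last holds). Time passes only in rows, so rows that repeat a pose let the fingers close. It gives the time, the measured TCP pose, the force and the opening at its end, in the units of the state.
- env.sense(): the state, without advancing time (a new reading comes with each control period).
- eyes.get_image(name): name is "scene" or "side" or "wrist"; returns the picture (420x560x3 uint8, blue, green, red); there is no depth.
- eyes.get_calibration(name): a dict with "mtx" (3x3 intrinsics, pixels), "T" (4x4, takes a point from camera to world coordinates). Camera axes: x right, y up, looking along -z (the intrinsics and any distortion apply to the point x, -y, -z); pixel columns grow to the right and rows downward; lengths in m; the calibration is good to about 2 mm. A picture is of the moment at which its call begins: read the wrist's pose just before it. get_calibration takes no time and is no camera call; for the wrist camera it gives the pose at the moment of the call.
- job.sign_off(): hands the job in, once; it reports no verdict.
Trained networks look in the newest picture that a camera, given by its name, has taken for a name from the list of things; names that differ only in an ending like _2 or _b are one class to them, and where a whole thing is asked for, a point or a joint stands for the part that bears it (a point fixed in the world has none). Each returns a list of dicts, best first, with "confidence" (0 to 1); they miss things now and then, are a little off and sometimes report something else, mostly with a low value. They report only what shows in the picture. A call takes as long as a camera call.
- eyes.boxes_of(camera, target): "pixel" ([column, row] in pixels, amid what is visible of it).
- eyes.trace(camera, target): "mask" (420x560 bool, what is visible of it) and "pixel" ([column, row] in pixels, amid what is visible of it).
The state is a dict: "time": time; "joint_positions": joint angles; "joint_velocities": joint speeds; "joint_torque": joint torques, N m; "tcp_pos": TCP position; "orientation": TCP orientation; "ft_force": force on the tool from outside, world axes, zero at the start; "torque": the same for the moment, N m; "finger_gap": finger opening in m.
Only numpy, scipy, OpenCV 4.12 (cv2) and the standard library are available. Lean on these libraries where they do the work, as an engineer would, in place of code of your own. Each camera call takes 0.05 s, during which the arm holds its last target. There are 200 camera calls.

TASK

Lay the straightedge flat on the marking jig, one long edge flush against the near edge of the cedar tile and one end under the raised hold-down foot, and let go of it. Then press the hold-down knob 16 mm down from rest, so that its sprung foot clamps the straightedge for marking, and finish still holding the knob down there. Leave the other things on the shelf alone.

Things in the scene. Friction and masses are not known exactly. Their poses are not given: they have to be found in the camera images.
- rule_grip (a point): Loose steel straightedge, 0.16 to 0.29 kg: blade 280 mm long (y), 30 wide (x), 5 thick; a wooden grip stands on its middle, 14 mm wide (x), 70 long (y), top 50 mm above the blade's underside. Same either way round. This point is in the grip's middle, 30 mm above the blade's underside; z up.
- tile_edge (a point): Middle of the cedar tile's near edge, at the jig plate's top (12 mm above the shelf). The edge runs along y. All fixed. In this point's axes (mm): tile x 0 to 60, y -40 to 40, 7 high, with low fences on its other 3 sides; bare plate in front to x = -105, in y -100 to 150. Straightedge flush: its grip point at x = -15, z = 30.
- knob_top (a point): Centre of the flat top of the hold-down's black knob, 36 mm across; at rest 108 mm above the plate, at x = -15, y = 110 mm from tile_edge in its axes. Pushed straight down. Its bush, 28 mm across, 38 to 57 mm above the plate, is carried by a steel arm from a post on the tile side; the robot side is open.
- plunger (a joint): Travel of the knob in m: 0 at rest (up), grows as it is pressed down, stop at 0.024. A spring pushes it up: 3 to 4 N at rest, 0.3 N per mm more; once the foot meets the straightedge (at 10 mm of travel) 2 N and 0.9 N per mm more, about 15 N in all at 16 mm.
- foot: Round rubber foot of the hold-down, 18 mm across, 8 thick, below the arm; origin at the centre of its underside, at rest 15 mm above the plate (10 mm above a straightedge lying there). It goes down with the knob and yields on its own spring once it meets the straightedge.
- canister: Bystander: olive screw-top canister, 62 mm across, 94 mm high. Origin at the centre of its underside.
- die: Bystander: white bakelite die, 22 mm cube. Origin at the centre of its underside.
- compass: Bystander: brass pocket compass, 52 mm across, 13 mm high. Origin at the centre of its underside.
- goblin: Bystander: rust-red clay goblin figure, base 36 mm across, 53 mm high. Origin at the centre of its underside.

How it is judged:
By the outcome, as a careful person would: the job done as asked, in the order asked, and still so for the second after the job is handed in, while the arm keeps its last pose, push and grip.
It also fails if it takes over 48 s, if anything falls off the work surface, if the arm or the gripper's body presses on something with over 40 N, if the wrist force passes 120 N, or if a joint passes its speed limit or range.

## Working session

There is one attempt and no reset: what is moved stays moved. The work goes in short steps, Python scripts to look and compute and a shell command to move; the robot and the scene stay as the last step left them, time stands still between calls to the robot, and variables do not carry over. Pictures are saved under pics/ and viewed, about 8 in all and at most 12, crops included, and the job is handed in when it is done.

```bash
mkdir -p pics
cat > h.py <<'E'
import numpy as np, cv2
from station import env, eyes, job
def ray(cam,px,cal=None):
    c=cal or eyes.get_calibration(cam); T=np.array(c["T"]); K=np.array(c["mtx"])
    d=c.get("dist"); d=np.array(d) if d is not None else None
    u=cv2.undistortPoints(np.array([[px]],float),K,d)[0,0]
    return T[:3,3], T[:3,:3]@np.array([u[0],-u[1],-1.])
def atz(cam,px,z,cal=None):
    o,d=ray(cam,px,cal); return o+d*(z-o[2])/d[2]
def proj(cam,P,cal=None):
    c=cal or eyes.get_calibration(cam); T=np.array(c["T"]); K=np.array(c["mtx"])
    p=T[:3,:3].T@(np.array(P,float)-T[:3,3]); q=np.array([p[0],-p[1],-p[2]])
    d=c.get("dist"); d=np.array(d) if d is not None else None
    return cv2.projectPoints(q[None],np.zeros(3),np.zeros(3),K,d)[0][0,0]
E
python3 - <<'E'
from h import *
a=eyes.get_image("scene");b=eyes.get_image("side")
cv2.imwrite("pics/1.png",a);cv2.imwrite("pics/2.png",b)
print(eyes.get_calibration("scene"),eyes.get_calibration("side").keys())
for c in("scene","side"):
  for n in("rule_grip","knob_top","tile_edge","foot","canister","die","compass","goblin"):
    for r in eyes.boxes_of(c,n)[:2]:print(c,n,r["pixel"],round(r["confidence"],2),atz(c,r["pixel"],0.03 if n!="knob_top" else .12).round(3))
print(env.sense()["time"])
E
```

```text
{'mtx': array([[401.22001729,   0.        , 277.0666049 ],
       [  0.        , 401.22001729, 215.5163732 ],
       [  0.        ,   0.        ,   1.        ]]), 'T': array([[ 0.84205025, -0.33944673,  0.41919839,  1.05156552],
       [ 0.53915068,  0.55324572, -0.63500844, -0.61391145],
       [-0.01636817,  0.76072011,  0.64887363,  0.74966177],
       [ 0.        ,  0.        ,  0.        ,  1.        ]])} dict_keys(['mtx', 'T'])
scene rule_grip [160.0, 307.6] 0.55 [ 0.536 -0.306  0.03 ]
scene knob_top [285.5, 166.8] 0.53 [0.551 0.193 0.12 ]
scene tile_edge [280.8, 214.7] 0.97 [0.594 0.099 0.03 ]
scene canister [307.5, 280.4] 0.96 [ 0.772 -0.068  0.03 ]
scene die [284.7, 165.9] 0.72 [0.474 0.311 0.03 ]
scene compass [343.6, 249.8] 0.68 [0.8   0.066 0.03 ]
scene goblin [277.4, 327.7] 0.62 [ 0.781 -0.212  0.03 ]
scene goblin [280.9, 167.6] 0.17 [0.469 0.297 0.03 ]
side rule_grip [363.5, 192.0] 0.93 [ 0.51  -0.271  0.03 ]
side knob_top [275.9, 272.9] 0.59 [0.527 0.211 0.12 ]
side tile_edge [284.6, 272.8] 0.84 [0.554 0.134 0.03 ]
side canister [258.5, 194.4] 0.88 [ 0.789 -0.103  0.03 ]
side die [269.9, 384.9] 0.45 [0.434 0.391 0.03 ]
side compass [222.6, 232.5] 0.77 [0.779 0.091 0.03 ]
side goblin [279.4, 182.9] 0.67 [ 0.764 -0.187  0.03 ]
0.9
```

View pics/1.png

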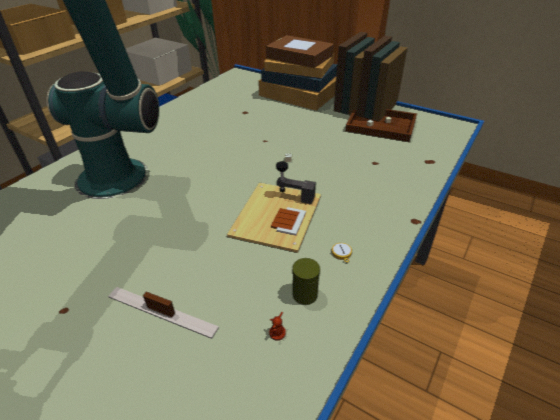

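View pics/2.png

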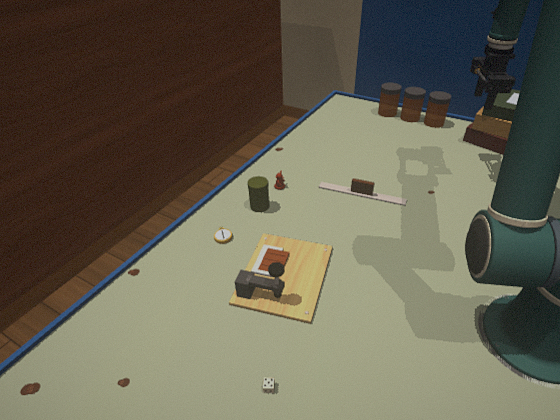

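Scene: the rule runs from about (110,293) to (216,330), with its grip at (159,303). The jig plate spans (231,237), (263,186), (320,192) and (298,247), with the knob at (282,167). Side: the rule runs from (319,186) to (406,202), with its grip at (363,187).

Run:
```python
from h import *
def tri(p,q):
    o1,d1=ray("scene",p);o2,d2=ray("side",q)
    s=np.linalg.lstsq(np.c_[d1,-d2],o2-o1,rcond=None)[0]
    A,B=o1+s[0]*d1,o2+s[1]*d2
    return ((A+B)/2).round(3),np.linalg.norm(A-B).round(3)
print("grip",tri((159,304),(363,187)))
print("knob",tri((282,166),(276,269)))
for nm,c,l in(("scene","scene",[(110,292),(216,331)]),("side","side",[(319,186),(406,202)])):
    e=[atz(c,p,.004) for p in l];print(nm,"rule ends",e[0].round(3),e[1].round(3),np.linalg.norm(e[0]-e[1]))
for c,l in(("scene",[(231,237),(263,186),(320,190),(298,247)]),("side",[(333,242),(312,320),(232,304),(262,236)])):
    print(c,"plate",[atz(c,p,.012).round(3)[:2].tolist() for p in l])
s=env.sense();print(s["tcp_pos"],s["orientation"],s["time"])
from scipy.spatial.transform import Rotation as R
print(R.from_quat(s["orientation"]).as_matrix().round(3))
c=eyes.get_calibration("wrist");print(np.array(c["T"]).round(3),c["mtx"][0])
```

```text
grip (array([ 0.523, -0.299,  0.026]), np.float64(0.002))
knob (array([0.536, 0.198, 0.115]), np.float64(0.001))
scene rule ends [ 0.384 -0.325  0.004] [ 0.664 -0.275  0.004] 0.2850173648838776
side rule ends [ 0.66  -0.266  0.004] [ 0.386 -0.319  0.004] 0.2792032751875404
scene plate [[0.518, -0.031], [0.462, 0.204], [0.622, 0.278], [0.689, 0.03]]
side plate [[0.504, -0.04], [0.437, 0.211], [0.62, 0.264], [0.687, 0.034]]
[ 0.28005265 -0.61417672  0.23874048] [9.77208053e-01 2.12283821e-01 1.33376893e-05 2.71295315e-05] 0.9
[[ 0.91   0.415  0.   ]
 [ 0.415 -0.91  -0.   ]
 [ 0.     0.    -1.   ]]
[[ 0.415  0.875  0.248  0.344]
 [-0.91   0.399  0.113 -0.585]
 [ 0.    -0.272  0.962  0.385]
 [ 0.     0.     0.     1.   ]] [350.81215133   0.         275.88776515]
```

```bash
python3 -m handwheel '[30,40,0,-0.3,61,79,0,-0.6,91,119,0,-0.9,122,158,0,-1.2,152,198,0,-1.5,182,238,-15,-1.8,213,277,-30,-2.1,243,317,-40,-2.4,243,317,-40,-2.4,243,317,-40,-2.4]' 70
python3 - <<'E'
from h import *
cal=eyes.get_calibration("wrist")
im=eyes.get_image("wrist")
r=eyes.trace("wrist","rule_grip")
s=env.sense();print(s["tcp_pos"],s["time"],s["finger_gap"],s["ft_force"])
np.savez("c3.npz",**cal)
for k in r[:2]:
    m=k["mask"].astype(np.uint8);print(k["pixel"],k["confidence"],m.sum(),cv2.minAreaRect(cv2.findNonZero(m)))
    im[:,:,2][cv2.Canny(m*255,50,100)>0]=255
cv2.imwrite("pics/3.png",im)
E
```

```text
time: 2.15
tcp_pos: [0.523, -0.2974, 0.1989]
orientation: [0.996, 0.089, -0.0, 0.0]
ft_force: [0.1, 0.2, -0.1]
finger_gap: 0.0699
[ 0.5226743  -0.2982965   0.19923603] 2.25 0.07005827217313505 [-0.52131368 -0.67178715  0.3572554 ]
[276.7, 158.6] 0.76 8702 ((280.0291442871094, 166.07620239257812), (33.996097564697266, 282.36151123046875), 0.8680514097213745)
```

View pics/3.png

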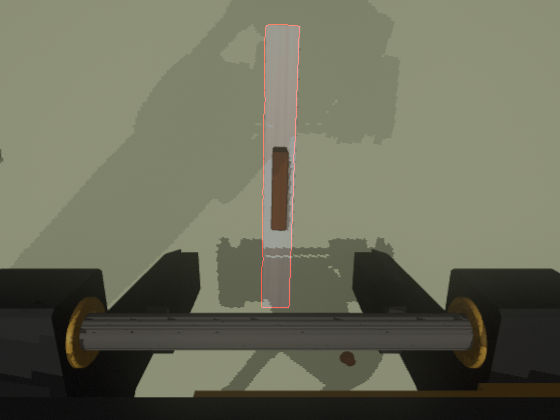

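The rule runs from (282,25) down to (276,306). Its grip top spans columns 273–288, from row 148 to row 230.

Run:
```python
from h import *
cal=dict(np.load("c3.npz"))
a=atz("wrist",(282,25),.005,cal);b=atz("wrist",(276,306),.005,cal)
print(a.round(4),b.round(4),np.linalg.norm(a-b),np.degrees(np.arctan2(*(a-b)[1::-1])))
for z in(.05,):
  p=[atz("wrist",q,z,cal) for q in((280.5,148),(279.5,230))];print([x.round(4) for x in p],np.linalg.norm(p[0]-p[1]),((p[0]+p[1])/2).round(4))
for dx in(262,291):print(atz("wrist",(dx,306),.005,cal).round(4))
from scipy.spatial.transform import Rotation as R
print(np.degrees(np.arctan2(*R.from_quat(env.sense()["orientation"]).as_matrix()[1::-1,0])))
print((a-(a-b)/np.linalg.norm(a-b)*.14).round(4))
```

```text
[ 0.6638 -0.2772  0.005 ] [ 0.3894 -0.3211  0.005 ] 0.27784210371634943 9.110420859137475
[array([ 0.5629, -0.2937,  0.05  ]), array([ 0.4917, -0.3059,  0.05  ])] 0.07219510305619445 [ 0.5273 -0.2998  0.05  ]
[ 0.3867 -0.3061  0.005 ]
[ 0.3923 -0.3373  0.005 ]
10.056978256707826
[ 0.5255 -0.2993  0.005 ]
```

```bash
python3 -m handwheel '[4,-1,-40,-0.1,4,-1,-90,-0.1,4,-1,-140,-0.1,4,-1,-175,-0.1,4,-1,-185,-0.1,4,-1,-185,-0.1]' 70
python3 -m handwheel '[0,0,0,0,0,0,0,0,0,0,0,0,0,0,0,0,0,0,0,0,0,0,0,0]' 6 40
python3 -m handwheel '[0,0,15,0,0,0,40,0,0,0,80,0,0,0,120,0,0,0,150,0,0,0,150,0]'
```

```text
time: 3.0
tcp_pos: [0.5265, -0.3002, 0.0145]
orientation: [0.997, 0.082, 0.0, 0.0]
ft_force: [-0.1, 0.4, -0.1]
finger_gap: 0.07
time: 3.75
tcp_pos: [0.5264, -0.3001, 0.0145]
orientation: [0.997, 0.082, 0.0, 0.0]
ft_force: [-0.3, -0.1, 1.1]
finger_gap: 0.0136
time: 4.5
tcp_pos: [0.5284, -0.3013, 0.1684]
orientation: [0.997, 0.082, 0.003, 0.002]
ft_force: [0.6, -0.4, -1.7]
finger_gap: 0.0135
```

```bash
python3 -m handwheel '[-2,30,5,1.3,-4,60,5,2.7,-6,90,5,4,-8,120,5,5.3,-10,150,5,6.6,-12,180,5,7.9,-14,210,5,9.2,-16,240,5,10.5,-18,270,5,11.8,-20,300,5,13.1,-22,330,5,14.5,-24,357,5,15.8]'
python3 -m handwheel '[0,0,0,0,0,0,0,0]'
python3 - <<'E'
from h import *
cal=eyes.get_calibration("wrist")
im=eyes.get_image("wrist");s=env.sense();print(s["tcp_pos"],s["orientation"],s["time"],s["joint_positions"])
np.savez("c4.npz",**cal);cv2.imwrite("pics/4.png",im);cv2.imwrite("pics/4s.png",eyes.get_image("scene"))
E
```

```text
time: 6.0
tcp_pos: [0.5028, 0.0566, 0.1713]
orientation: [0.612, 0.79, 0.003, -0.002]
ft_force: [0.8, -0.1, -2.7]
finger_gap: 0.0137
time: 6.25
tcp_pos: [0.5017, 0.0562, 0.1698]
orientation: [0.613, 0.79, 0.002, -0.003]
ft_force: [0.2, 0.9, -1.2]
finger_gap: 0.0136
[0.5020669  0.05594982 0.17020213] [ 0.6131078   0.78999368  0.00187709 -0.00229792] 6.3 [ 0.05772522 -0.00307143  2.03526851  0.0065306   1.11039715 -0.1959917 ]
```

View pics/4.png

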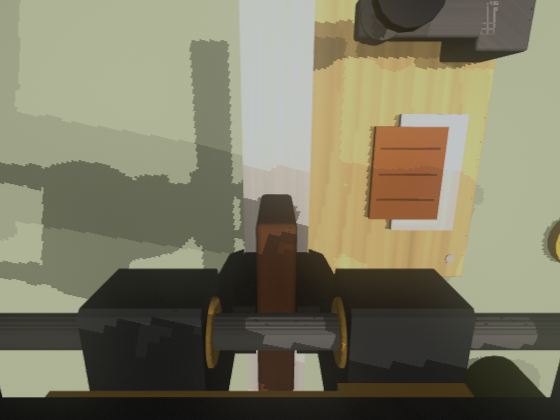

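The red tile's near (left) edge runs from (376,127) to (369,219), and its right edge from (447,127) to (440,219). The rule's blade is ahead, with the knob at about (405,0) and the plate's far-right corner at (463,276).

Run:
```python
from h import *
cal=dict(np.load("c4.npz"))
im=cv2.imread("pics/4.png")
hsv=cv2.cvtColor(im,cv2.COLOR_BGR2HSV)
m=cv2.inRange(hsv,(2,150,90),(14,255,255));m[:110]=0;m[240:]=0;m[:,:350]=0
m=cv2.morphologyEx(m,cv2.MORPH_CLOSE,np.ones((9,9)))
n,l,st,_=cv2.connectedComponentsWithStats(m);k=1+st[1:,4].argmax();m=(l==k)
L=[];Rr=[]
for r in range(132,215):
    c=np.where(m[r])[0]
    if len(c)>20:L.append((c[0]-.5,r));Rr.append((c[-1]+.5,r))
def fit(pts,z):
    P=np.array([atz("wrist",p,z,cal)[:2] for p in pts]);c=np.median(P,0);d=np.linalg.svd(P-P.mean(0))[2][0];d*=np.sign(d[1]);return P.mean(0).round(4),np.degrees(np.arctan2(d[1],d[0]))
print("L",fit(L,.019),"R",fit(Rr,.019))
cs=np.where(m);print("bbox",st[k])
for p in((377,127),(447,127),(440,219),(369,219)):print(atz("wrist",p,.019,cal).round(4))
for p in((463,276),(493,68)):print("plate",atz("wrist",p,.012,cal).round(4))
s=env.sense();z=s["tcp_pos"][2]-.0145+.005
# blade edges
for p in((241,0),(314,0),(244,190),(309,190)):print("blade",atz("wrist",p,z,cal).round(4))
```

```text
L (array([0.5765, 0.0955]), np.float64(104.16884104956996)) R (array([0.6344, 0.1104]), np.float64(104.18348863982389))
bbox [ 369  127   79   92 6386]
[0.5682 0.1333 0.019 ]
[0.6243 0.1477 0.019 ]
[0.6481 0.0718 0.019 ]
[0.5871 0.0561 0.019 ]
plate [0.6941 0.0229 0.012 ]
plate [0.6462 0.2011 0.012 ]
blade [0.4604 0.1618 0.161 ]
blade [0.4883 0.1689 0.161 ]
blade [0.4788 0.0874 0.161 ]
blade [0.5074 0.0947 0.161 ]
```

```bash
python3 -m handwheel '[9,10,0,0,18,19,0,0,18,19,-40,0,18,19,-80,0,18,19,-115,0,18,19,-130,0,18,19,-137,0,18,19,-140,0,18,19,-140,0]'
python3 - <<'E'
from h import *
cal=eyes.get_calibration("wrist")
im=eyes.get_image("wrist");s=env.sense();print(s["tcp_pos"],s["orientation"],s["time"],s["ft_force"],s["torque"])
np.savez("c5.npz",**cal)
sd=eyes.get_image("side")
cv2.imwrite("pics/5.png",np.hstack([cv2.resize(im[:300],(400,214)),cv2.resize(sd[200:350,180:400],(400,214*1))]))
E
```

```text
time: 7.48
tcp_pos: [0.5215, 0.0749, 0.0316]
orientation: [0.613, 0.79, 0.003, -0.001]
ft_force: [-0.2, -0.6, -2.0]
finger_gap: 0.0137
[0.5214669  0.0749326  0.03173239] [ 0.61323119  0.7898971   0.00290248 -0.00128483] 7.525 [-0.16272376  0.08311782 -1.96666044] [-0.01428846 -0.06886392 -0.06591707]
```

View pics/5.png

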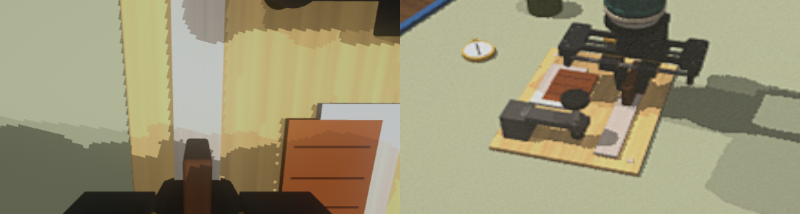

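```bash
python3 -m handwheel '[0,0,-3,0,10,2.5,-3,0,20,5,-3,0,30,7.5,-3,0,37,9.3,-3,0,37,9.3,-4,0,37,9.3,-5,0,37,9.3,-5,0]'
python3 -m handwheel '[1.5,0.4,0,0,3,0.8,0,0,4.5,1.1,0,0,4.5,1.1,0,0]'
```

```text
time: 8.57
tcp_pos: [0.5583, 0.0842, 0.0268]
orientation: [0.613, 0.79, 0.003, -0.001]
ft_force: [0.0, -0.6, -1.5]
finger_gap: 0.0138
time: 9.07
tcp_pos: [0.5629, 0.0853, 0.0268]
orientation: [0.613, 0.79, 0.003, -0.001]
ft_force: [-0.5, -0.1, -1.8]
finger_gap: 0.0138
```

```bash
python3 -m handwheel '[0,0,-0.7,0,0,0,-0.7,0,1,0.2,-0.7,0,1,0.2,-0.7,0]'
python3 -m handwheel '[1,0.2,0,0,1,0.2,0,0]'
python3 -m handwheel '[1,0.2,0,0,1,0.2,0,0]'
```

```text
time: 9.57
tcp_pos: [0.563, 0.0854, 0.0264]
orientation: [0.613, 0.79, 0.002, -0.002]
ft_force: [-5.1, -1.2, 6.9]
finger_gap: 0.0133
time: 9.82
tcp_pos: [0.5637, 0.0855, 0.0265]
orientation: [0.613, 0.79, 0.002, -0.002]
ft_force: [-3.1, -1.2, 3.6]
finger_gap: 0.0141
time: 10.07
tcp_pos: [0.5637, 0.0855, 0.0265]
orientation: [0.613, 0.79, 0.001, -0.003]
ft_force: [-6.0, -0.9, 6.2]
finger_gap: 0.0136
```

```bash
python3 -m handwheel '[1.5,0.4,0.3,0,1.5,0.4,0.3,0,1.5,0.4,0.3,0]' - 12
python3 - <<'E'
from h import *
cal=eyes.get_calibration("wrist")
im=eyes.get_image("wrist");s=env.sense();print(s["tcp_pos"],s["orientation"],s["time"],s["ft_force"],s["torque"])
np.savez("c6.npz",**cal);cv2.imwrite("pics/6full.png",im)
cv2.imwrite("pics/6.png",cv2.resize(im[0:290,200:500],None,fx=2,fy=2))
E
```

```text
time: 10.45
tcp_pos: [0.5638, 0.0855, 0.0265]
orientation: [0.613, 0.79, -0.0, -0.004]
ft_force: [-6.3, -2.0, 5.7]
finger_gap: 0.0144
[0.56378919 0.08548468 0.02652519] [ 6.13050164e-01  7.90033950e-01 -2.16946530e-04 -3.97576058e-03] 10.5 [-6.22921168 -1.95382524  6.41607576] [-0.36116552  0.89233359 -0.03594358]
```

View pics/6.png

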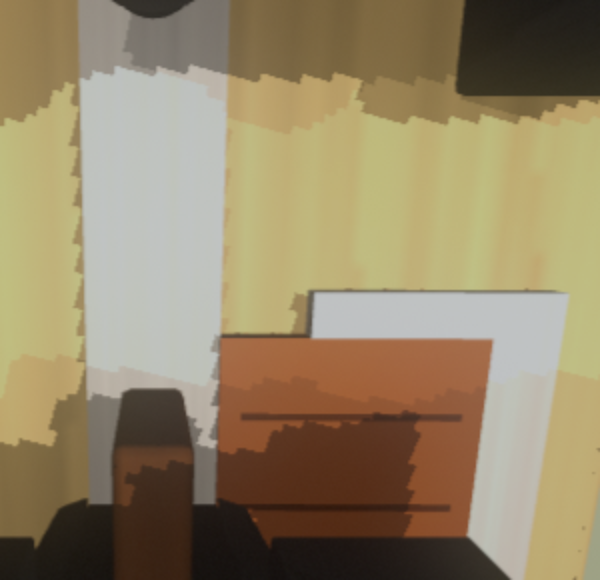

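The blade's right edge meets the tile's left edge along its whole visible length (crop about (220,340) to (217,500)). The far end runs under the foot and knob. Releasing next.

```bash
python3 -m handwheel '[0,0,0,0]' - 5
python3 -m handwheel '[0,0,0,0,0,0,0,0,0,0,0,0]' 50
python3 -m handwheel '[0,0,20,0,0,0,50,0,0,0,90,0,0,0,130,0,0,0,150,0,0,0,150,0]'
python3 - <<'E'
from h import *
cal=eyes.get_calibration("wrist")
im=eyes.get_image("wrist");s=env.sense();print(s["tcp_pos"],s["orientation"],s["time"],s["ft_force"])
np.savez("c7.npz",**cal);cv2.imwrite("pics/7.png",im)
for n in("knob_top",):
  for r in eyes.trace("wrist",n)[:2]:print(n,r["pixel"],r["confidence"],r["mask"].sum())
TE=np.array([.577,.0947,.012]);X=np.array([.9695,.2453,0]);Y=np.array([-.2453,.9695,0])
for q in((0,40,7),(0,-40,7),(-30,135,5),(0,135,5),(-15,110,108)):print(q,proj("wrist",TE+X*q[0]/1e3+Y*q[1]/1e3+[0,0,q[2]/1e3],cal).round(1))
E
```

```text
time: 10.62
tcp_pos: [0.5637, 0.0855, 0.0265]
orientation: [0.613, 0.79, -0.0, -0.004]
ft_force: [-0.7, 0.8, 2.1]
finger_gap: 0.0142
time: 11.0
tcp_pos: [0.5642, 0.0855, 0.0265]
orientation: [0.613, 0.79, 0.0, -0.004]
ft_force: [0.6, -0.1, 0.2]
finger_gap: 0.0422
time: 11.75
tcp_pos: [0.5656, 0.0857, 0.179]
orientation: [0.613, 0.79, 0.002, -0.002]
ft_force: [-0.7, 0.4, -0.1]
finger_gap: 0.0503
[0.56430879 0.08557956 0.17690724] [ 6.13117841e-01  7.89984203e-01  4.76905518e-04 -3.35331882e-03] 11.8 [-0.70983467  0.75247797  0.35131456]
knob_top [267.4, 26.8] 0.92 3379
(0, 40, 7) [291.2 141. ]
(0, -40, 7) [289.9 229.2]
(-30, 135, 5) [255.  19.]
(0, 135, 5) [292.9  19.2]
(-15, 110, 108) [273.   21.8]
```

View pics/7.png

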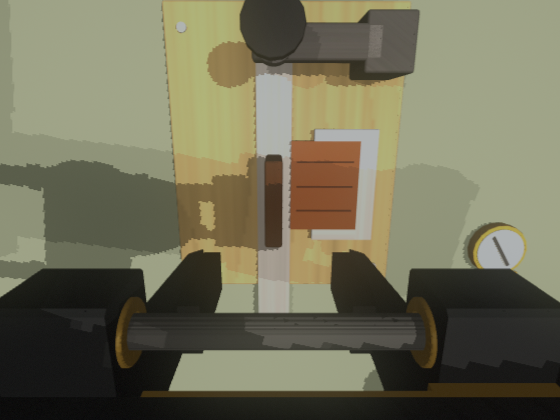

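The blade's right edge (column about 292) coincides with the tile edge (column about 291) over rows 141–229. The knob's centre is at (273,22), as predicted, and the blade runs under the hold-down.

```bash
python3 -m handwheel '[-10,37,0,0,-20,75,0,0,-29,112,0,0,-29,112,-20,0,-29,112,-40,0,-29,112,-48,0,-29,112,-48,0,-29,112,-48,0]' 0 20
for i in 1 2 3; do python3 -m handwheel '[0,0,-2,0,0,0,-3,0,0,0,-3,0]'; done
```

```text
time: 12.85
tcp_pos: [0.535, 0.197, 0.1279]
orientation: [0.613, 0.79, -0.0, -0.004]
ft_force: [0.1, 0.7, -0.2]
finger_gap: 0.0004
time: 13.22
tcp_pos: [0.5351, 0.197, 0.1251]
orientation: [0.614, 0.79, -0.0, -0.004]
ft_force: [0.3, 0.4, 0.2]
finger_gap: 0.0004
time: 13.6
tcp_pos: [0.535, 0.197, 0.1219]
orientation: [0.613, 0.79, -0.0, -0.004]
ft_force: [0.0, -0.0, -0.6]
finger_gap: 0.0006
time: 13.98
tcp_pos: [0.5352, 0.1971, 0.1193]
orientation: [0.613, 0.79, 0.0, -0.004]
ft_force: [-0.9, 0.2, 3.2]
finger_gap: 0.0004
```

```bash
python3 -m handwheel '[0,0,-2,0,0,0,-4,0,0,0,-6,0,0,0,-7.3,0,0,0,-7.3,0,0,0,-7.3,0]'
python3 -m handwheel '[0,0,-2,0,0,0,-4,0,0,0,-5,0,0,0,-5,0,0,0,-5,0]'
python3 -m handwheel '[0,0,-1.5,0,0,0,-2.5,0,0,0,-2.5,0,0,0,-2.5,0]'
```

```text
time: 14.72
tcp_pos: [0.5353, 0.1971, 0.1121]
orientation: [0.613, 0.79, 0.0, -0.004]
ft_force: [-1.9, -1.0, 5.6]
finger_gap: 0.0006
time: 15.35
tcp_pos: [0.5353, 0.1971, 0.1083]
orientation: [0.613, 0.79, 0.0, -0.004]
ft_force: [-4.1, -1.8, 11.3]
finger_gap: 0.0004
time: 15.85
tcp_pos: [0.5353, 0.1971, 0.1071]
orientation: [0.613, 0.79, 0.0, -0.004]
ft_force: [-4.9, -0.9, 11.9]
finger_gap: 0.0005
```

```bash
python3 -m handwheel '[0,0,-2,0,0,0,-4,0,0,0,-4.7,0,0,0,-4.7,0,0,0,-4.7,0,0,0,-4.7,0]'
python3 - <<'E'
from h import *
im=eyes.get_image("wrist");r=[env.sense()]
for _ in range(4):
    eyes.get_image("side");r.append(env.sense())
print([(s["tcp_pos"].round(5) if hasattr(s["tcp_pos"],"round") else s["tcp_pos"],np.round(s["ft_force"],1)) for s in r])
E
```

```text
time: 16.6
tcp_pos: [0.5353, 0.1971, 0.1044]
orientation: [0.613, 0.79, 0.0, -0.004]
ft_force: [-5.5, -2.4, 15.9]
finger_gap: -0.0
[(array([0.53539, 0.19713, 0.1044 ]), array([-6.5, -2.2, 16.2])), (array([0.53535, 0.19712, 0.10438]), array([-6.6, -2.4, 15.3])), (array([0.53535, 0.19713, 0.10438]), array([-5.9, -1.5, 15.3])), (array([0.53535, 0.19714, 0.1044 ]), array([-6. , -2.3, 15.2])), (array([0.53537, 0.19715, 0.10439]), array([-5.9, -1.7, 15.6]))]
```

```bash
python3 -m handwheel '[-0.4,-0.1,-2.2,0,-0.4,-0.1,-2.3,0,-0.4,-0.1,-2.3,0,-0.4,-0.1,-2.3,0]'
python3 - <<'E'
from h import *
r=[]
for i in range(4):
    im=eyes.get_image("side" if i else "scene");r.append(env.sense())
    if i==0: sc=im
print([(s["tcp_pos"].round(5),np.round(s["ft_force"],1)) for s in r],r[-1]["time"])
cv2.imwrite("pics/8.png",np.hstack([cv2.resize(sc[130:280,200:360],(400,375)),cv2.resize(im[210:340,210:350],(400,375))]))
E
```

```text
time: 17.35
tcp_pos: [0.5353, 0.1971, 0.1043]
orientation: [0.613, 0.79, 0.0, -0.004]
ft_force: [-5.7, -1.4, 15.6]
finger_gap: 0.0002
[(array([0.53538, 0.19713, 0.10428]), array([-6.4, -2. , 14.9])), (array([0.53535, 0.19712, 0.10424]), array([-6.5, -1.4, 15.6])), (array([0.53536, 0.19712, 0.10425]), array([-5.8, -2.4, 15.6])), (array([0.53534, 0.19714, 0.10423]), array([-5.6, -1.8, 16.8]))] 17.55
```

View pics/8.png

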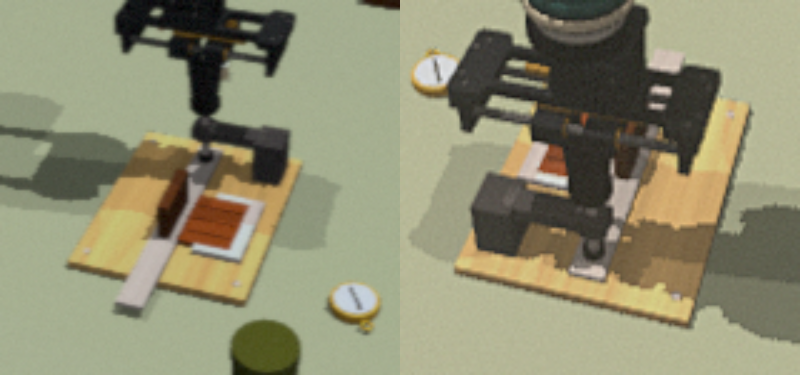

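The foot is down on the blade's end, with blade showing beyond it. The blade lies against the tile edge, the knob is held down, and the compass and canister are undisturbed. Handing in.

```bash
python3 -c "
from h import *
print(job.sign_off())"
```

```text
the job is handed in; nothing more can be done
None
```

I laid the straightedge flat on the jig and slid it against the cedar tile's near edge, with one end under the hold-down foot. I then let go of it, pressed the knob with closed fingers, and handed in at about 17.6 s, still holding it down.

**Last checks**
- **Flush:** after release, the blade's edge and the tile's edge lined up to about 1 pixel in the wrist picture. In the last scene and side pictures the blade still looks flush, and the foot rests on it with some blade showing beyond.
- **Knob travel:** the tool stopped at z = 0.1042–0.1043 m. That is about 15.8 mm if the knob's rest height is the nominal 0.120 m. The push was about 15.5 N, which fits the roughly 15 N expected at 16 mm.
- **Bystanders:** I kept clear of all four. The last pictures show the compass and the top of the canister undisturbed; I did not re-check the die or the goblin.

**Not fully clean**
- A sideways push of about 6 N on the knob remained. I shifted slightly to relieve it, but it did not change.
- The travel is only known to about 0.3 mm, because the rest height was not measured more closely than that.

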